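Shut and pin the stock drawer

TASK

Push the open stock drawer gently home until it stops, without slamming it. Then draw the loose lock pin out of its hooded rest by its shank, set it down in a clear spot on the table and let go, take it again by its square handle, and put it through the two lugs on the unit's roof and the drawer's tongue between them, from either side, until the handle's shoulder sits against the lug. Leave the pin there and the other things on the table where they are.

Things in the scene. Friction and masses are not known exactly. Their poses are not given: they have to be found in the camera images.
- unit: Fixed grey one-drawer stock unit, 220 mm deep (x), 220 wide (y), 100 tall, flat roof. Origin: centre of underside, on the table; front faces its -x, z up. Left or right of the table's middle, turned up to 0.2 rad. On the roof two fixed dark steel lugs: plates 48 mm along x, up to z = 156 mm, outer faces at y = +21 and -21 mm, each 12 mm thick, 18 mm slot between, bored along y (bore).
- bore (a point): Centre of the clevis: on the axis of the two lugs' 19 mm holes (1.5 mm chamfer), halfway between the lugs. In the unit's frame x = -75, y = 0, z = 134 mm, that is 34 mm above the roof. The axis runs along the unit's y.
- drawer (a joint): How far the drawer is open, m: 0 = home against a hard stop, at most 0.12; starts at 0.045 to 0.09. It slides along the unit's x (opens towards -x) with about 3 N friction plus light damping and stays where it is left; no spring.
- tongue_hole (a point): Centre of the 19 mm hole, along the unit's y, in the drawer's tongue: a dark steel plate 12 mm thick at y = 0 that rises from the middle of the front panel to 154 mm above the table and runs back 72 mm from the panel's outer face. It moves with the drawer and coincides with bore when the drawer is home.
- drawer_front (a point): Middle of the outer face of the drawer's flat front panel, 60 mm above the table; outward is the unit's -x, x = -125 mm when home. Panel 216 mm wide, 4 to 96 mm above the table; a 70 mm wide pull lip stands out 11 mm at 35 mm height. Push some 70 mm left or right of the middle, 70 to 80 mm high, so that the gripper clears tongue and lugs and passes over the roof.
- pin: Loose steel lock pin 135 mm long, 0.1 to 0.2 kg: round shank 16 mm thick, 85 long, last 8 mm tapered to 9 mm; dark square handle 32 x 32 x 50 mm. Origin: on the axis at the shoulder between them; +x to the tip. Lies flat on the handle, shank level, axis 16 mm above what it lies on; does not roll. Balances 7 mm handle-side of the shoulder. Starts in the rest, axis 24 mm above the table.
- pin_seat (a point): Point on the pin's axis 21 mm from the shoulder towards the tip. It coincides with bore when the pin is fully home, shoulder against a lug's outer face and pin axis along the unit's y, either way round.
- rest: Fixed grey hooded rest for the pin (small tunnel), 100 mm long (x), 60 wide, 56 tall; floor 8 mm, inside 50 wide, 43 high; closed at +x, open at its -x end. Origin: centre of underside. It covers the pin's handle and half its shank; the last 41 to 49 mm of shank stick out along -x and the pin is drawn out that way. Across the table's middle from the unit, turned up to 0.35 rad.
- tape: Bystander: cardboard-coloured ring (tape core), 80 mm across, 45 mm tall, flat on the table between unit and rest. Origin: centre of underside. Leave alone.
- jar: Bystander: small jar 52 mm across, 75 mm tall, behind the tape. Origin: centre of underside. Leave alone.
- stapler: Bystander: black stapler 140 x 36 mm, about 58 mm tall, front left. Origin: centre of underside. Leave alone.
- mailer: Bystander: flat cardboard mailer box 160 x 110 x 45 mm, far right. Origin: centre of underside. Leave alone.
- basket: Bystander: grey slatted basket 170 x 120 x 70 mm, far left. Origin: centre of underside. Leave alone.
- mug: Bystander: white mug 80 mm across, 95 mm tall, front right. Origin: centre of underside. Leave alone.
There are look-alikes about, which are no part of the job. Leave any blue look-alike of the rest alone.

How it is judged:
By the outcome, as a careful person would: the job done as asked, in the order asked, and still so for the second after the job is handed in, with the robot touching nothing.
It also fails if it takes over 72 s, if anything falls off the work surface, if the arm or the gripper's body presses on something with over 40 N, if the wrist force passes 120 N, or if a joint passes its speed limit or range.

ROBOT

A 6-joint arm with a two-finger parallel gripper is mounted at the origin on the work surface. World frame = base frame: x ahead of the robot, y to its left, z up, the work surface at z = 0. Lengths are in m, angles in rad, forces in N, time in s.
With the tool pointing down it reaches from about 0.3 to 0.875 m from the base axis. Payload 6.4 kg.
Tool frame: the origin (TCP) lies between the finger pads; the fingertips stand 25 mm ahead of it and the grasp point (between the pads) lies 6 mm ahead of it; z points along the fingers, y is the line along which they close (so a half turn about z gives the same grasp; the last joint's range is limited). The gripper opens to 85 mm and grips with 20 to 120 N. Pads are 22 mm wide; open, the fingers measure 114 mm over their backs; the gripper's body (76 mm by 85 mm) begins 54 mm behind the grasp point. The pads swing forward as they close: fully open they stand 13 mm farther back than shut.
Start: joints at [1.091, 0.181, 1.607, -0, 1.354, -0.206], TCP at [0.155, 0.554, 0.256] pointing down, gripper open.
Joint ranges: [-2.99, 2.99], [-0.89, 2.07], [0.3, 2.58], [-1.14, 4.28], [0, 2.63], [-3.12, 3.12]. Speed limits (rad/s): [2.57, 2.57, 3.01, 3.14, 3.14, 3.14].

INTERFACE

Orientations are given as a rotation vector (axis times angle).
In Python, from bench import observe, capture, sign_off gives the robot as it stands.
- The arm moves only by the shell command python3 -m handwheel 'ROWS'. ROWS is JSON, a list that holds one entry, the list of rows, each a list of 5 numbers: the shift along the tool's x, y, z in cm, then the turn about the tool's z in degrees, then the closure, from 0 (fully open) to 1 (shut). In form: [[[dx, dy, dz, turn, grip], ...]]. A call has 1 to 10 rows; each row is the pose to reach, as a shift and turn from the pose commanded when the call began, along the tool's axes at that moment; what a row does not reach only later rows make up. A row lasts 1/8 s, in which the tool goes at most 62.5 mm and 10.7 degrees, less where a joint would pass 70% of its speed; a pose out of reach is approached as far as the arm can. A call with a gripper value outside its range is refused whole. The fingers move at their own pace and stop on an object; the grip force is fixed at half the most. Time passes only in rows, so rows that repeat a pose let the fingers close. It gives the time, the measured TCP pose, the force, the opening and the grip force at its end, in the units of the state.
- observe(): the state, without advancing time (a new reading comes with each control period).
- capture(name): name is "scene" or "top"; returns a dict with "img" (480x640x3 uint8, red, green, blue), "fx", "fy", "cx", "cy" (pixels), "world_from_camera" (4x4, takes a point from camera to world coordinates). Camera axes: x right, y up, looking along -z (the intrinsics and any distortion apply to the point x, -y, -z); pixel columns grow to the right and rows downward; lengths in m; the calibration is good to about 2 mm. A picture is of the moment at which its call begins. There is no depth.
- sign_off(): hands the job in; it is judged then, once.
The state is a dict: "clock": time; "joint_positions": joint angles; "qd": joint speeds; "effort": joint torques, N m; "ee_pos": TCP position; "ee_rot": TCP orientation; "wrist_force": force on the tool from outside, world axes, zero at the start; "torque": the same for the moment, N m; "finger_gap": finger opening in m; "finger_force": force on a finger pad.
Only numpy, scipy, OpenCV 4.12 (cv2) and the standard library are available. Lean on these libraries where they do the work, as an engineer would, in place of code of your own. Each camera call takes 0.05 s, during which the arm holds its last target. There are 200 camera calls.

## Working session

There is one attempt and no reset: what is moved stays moved. The work goes in short steps, Python scripts to look and compute and a shell command to move; the robot and the scene stay as the last step left them, time stands still between calls to the robot, and variables do not carry over. Pictures are saved under pics/ and viewed, at most 10 in all, crops included, and the job is handed in when it is done.

```bash
ls; mkdir -p pics
cat > h.py <<'E'
import numpy as np, cv2
from bench import observe, capture
def snap(n,f):
    c=capture(n); cv2.imwrite('pics/'+f,c['img'][:,:,::-1]); return c
def ray(c,u,v):
    d=np.array([(u-c['cx'])/c['fx'],-(v-c['cy'])/c['fy'],-1.0]); T=np.array(c['world_from_camera'])
    return T[:3,3],T[:3,:3]@d
def onz(c,u,v,z):
    o,d=ray(c,u,v); return o+d*(z-o[2])/d[2]
def pix(c,p):
    T=np.linalg.inv(np.array(c['world_from_camera'])); q=T[:3,:3]@np.array(p)+T[:3,3]
    return c['cx']+c['fx']*q[0]/-q[2], c['cy']-c['fy']*q[1]/-q[2]
E
python3 - <<'E'
from h import *
for n in('scene','top'):
    c=snap(n,n+'0.png'); print({k:(v if k!='img' else 0) for k,v in c.items()})
print(observe())
E
```

```text
pics
{'img': 0, 'fx': 482.25440861274734, 'fy': 482.25440861274734, 'cx': 317.453119586089, 'cy': 234.53494610129974, 'world_from_camera': array([[-0.5553498 , -0.5576062 ,  0.61697805,  1.20370588],
       [ 0.83148369, -0.35903099,  0.42394765,  0.46743832],
       [-0.0148816 ,  0.74844644,  0.66302825,  0.80647692],
       [ 0.        ,  0.        ,  0.        ,  1.        ]])}
{'img': 0, 'fx': 567.7426459796075, 'fy': 567.7426459796075, 'cx': 314.3245084143879, 'cy': 245.30032707719897, 'world_from_camera': array([[ 0.01594563,  0.98991974, -0.14072898,  0.33728489],
       [-0.9997356 ,  0.01811681,  0.01416039,  0.02090106],
       [ 0.01656721,  0.14046597,  0.98994689,  1.47319827],
       [ 0.        ,  0.        ,  0.        ,  1.        ]])}
{'clock': 0.1, 'joint_positions': array([ 1.09070066e+00,  1.81464565e-01,  1.60791414e+00, -6.65746648e-06,
        1.35376751e+00, -2.06327261e-01]), 'qd': array([-1.38918277e-03, -1.87597592e-03, -4.89577717e-04,  9.09585113e-04,
        1.52098748e-04, -6.24597725e-05]), 'effort': array([-1.46682269e-04, -4.45870256e+01, -3.52244890e+01, -1.74076522e-04,
        4.03570783e-03, -1.11908298e-05]), 'ee_pos': array([0.15524493, 0.5531773 , 0.25547246]), 'ee_rot': array([-4.28619868e-01, -3.11169376e+00,  2.30105863e-03]), 'wrist_force': array([ 0.0261619 ,  0.14762832, -0.18875687]), 'torque': array([-0.03092329, -0.01865585,  0.00271786]), 'finger_force': 0.0, 'finger_gap': 0.08547930569839393}
```

View pics/scene0.png

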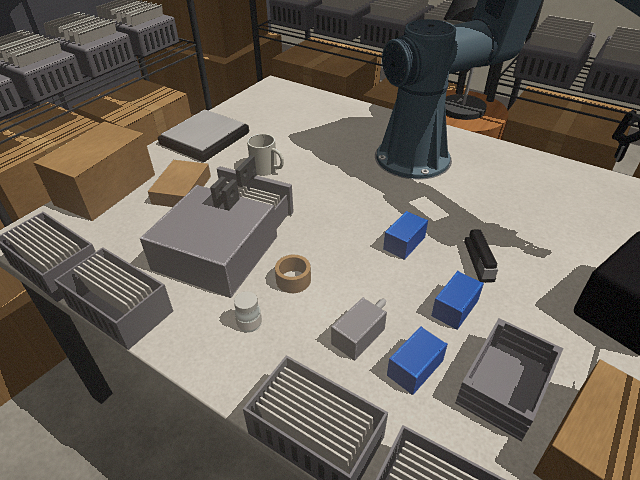

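View pics/top0.png

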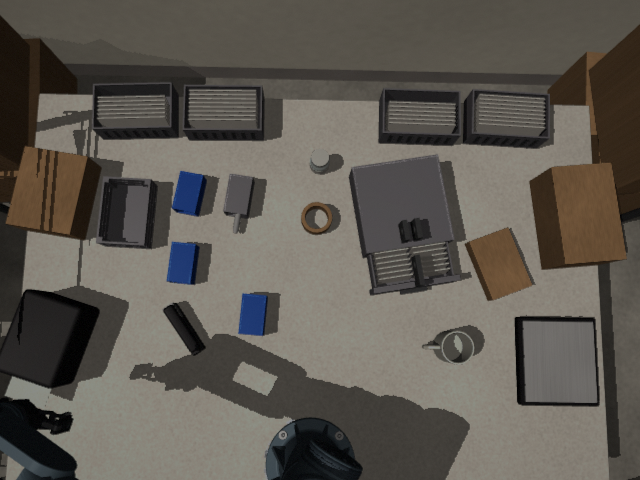

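The scene view shows the unit around (215,235), with its drawer open towards the robot, and the grey rest at (360,325) with the pin tip at (380,303). In the top view the roof corners are near (350,168), (440,156), (455,238) and (362,256). The rest is at (239,195) with the tip at (237,231), and the blue look-alikes lie around it. I'll zoom in for exact corners.

Run:
```python
import cv2,numpy as np
t=cv2.imread('pics/top0.png'); s=cv2.imread('pics/scene0.png')
a=cv2.resize(t[150:300,345:475],None,fx=4,fy=4,interpolation=cv2.INTER_CUBIC)
b=cv2.resize(t[165:240,215:265],None,fx=5,fy=5,interpolation=cv2.INTER_CUBIC)
o=np.zeros((600,790,3),np.uint8); o[:600,:520]=a; o[:375,530:780]=b; cv2.imwrite('pics/c1.png',o)
a=cv2.resize(s[155:295,140:300],None,fx=3,fy=3,interpolation=cv2.INTER_CUBIC)
b=cv2.resize(s[290:365,325:395],None,fx=4,fy=4,interpolation=cv2.INTER_CUBIC)
o=np.zeros((420,790,3),np.uint8); o[:420,:480]=a; o[:300,500:780]=b; cv2.imwrite('pics/c2.png',o)
```

```text
(no output)
```

View pics/c1.png

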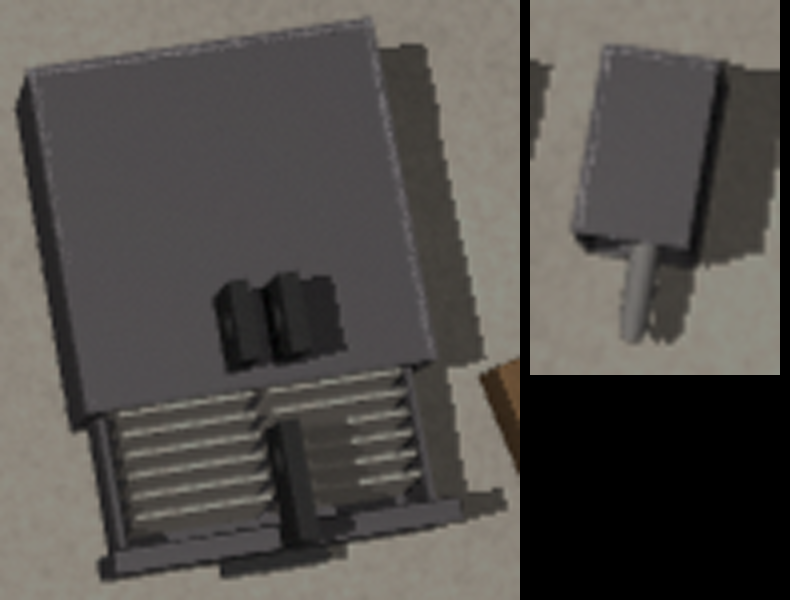

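View pics/c2.png

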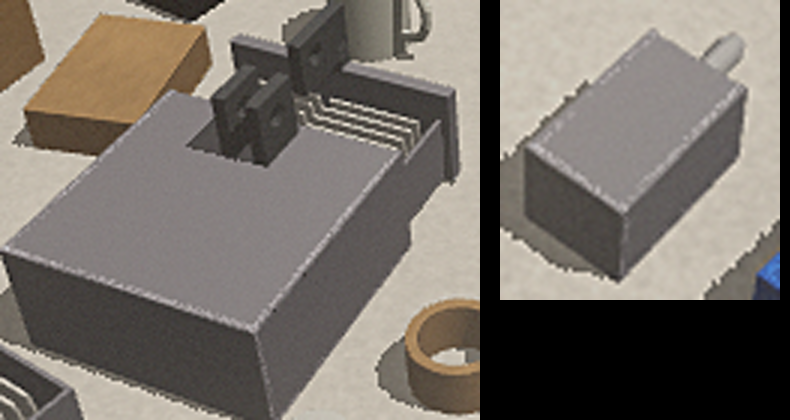

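The crop gives sharp corners. In the top view the roof corners are (352,168), (437.5,155), (453,240.5) and (367,254). The rest's top corners are (230,174), (253,177), (247,214) and (224,211), with the pin tip at (235.4,233). I'll cast these onto their planes.

```bash
cat >> h.py <<'E'
def rect(pts,L,W):
    # pts ordered rear-left, rear-right, front-right, front-left (rear=+x): rigid 2D fit
    m=np.array([[L,W],[L,-W],[-L,-W],[-L,W]])/2; p=np.array(pts)[:,:2]; c=p.mean(0)
    z=((p-c)@[1,1j])@np.conj(m@[1,1j]); a=np.angle(z); R=np.array([[np.cos(a),-np.sin(a)],[np.sin(a),np.cos(a)]])
    return c,a,abs(z)/(m**2).sum(),np.abs(p-c-m@R.T).max()
E
python3 - <<'E'
from h import *
t=capture('top'); s=capture('scene')
U={'t':[(352,168.25),(437.5,154.75),(453,240.5),(366.75,253.75)],'s':[(226,264.3),(141.7,238.3),(196.7,186),(271.7,207.3)]}
R={'t':[(224.2,211.4),(230,174.2),(253.4,177.4),(247,214.4)],'s':[(386.25,312.5),(356.25,343),(331.75,327),(363.25,297.5)]}
# rest: -x end faces robot (pin tip towards world -x): rear(+x)=far
r=lambda l:[l[1],l[2],l[3],l[0]]
for k,c in(('t',t),('s',s)):
    print(k,'unit',rect([onz(c,*q,.1) for q in U[k]],.22,.22))
    print(k,'rest',rect([onz(c,*q,.056) for q in (r(R[k]))],.10,.06))
    print([onz(c,*q,.056)[:2].round(4) for q in r(R[k])])
print('tip',onz(t,235.4,233.0,.024))
for u in((345+118/4,150+550/4),(345+460/4,150+502/4),(345+118/4,150+575/4),(345+460/4,150+520/4)): print('panel',onz(t,*u,.096))
E
```

```text
t unit (array([ 0.64013169, -0.21499964]), np.float64(0.17135922259254052), np.float64(0.9893268930151431), np.float64(0.00298236336510041))
t rest (array([0.66657493, 0.19552994]), np.float64(-0.12256284439832156), np.float64(0.9808271438832571), np.float64(0.001485316602404592))
[array([0.7187, 0.2195]), array([0.7115, 0.1594]), array([0.6148, 0.1726]), array([0.6214, 0.2306])]
s unit (array([ 0.64375661, -0.21651871]), np.float64(0.17600638501768934), np.float64(0.9636315277656273), np.float64(0.007917268679313666))
s rest (array([0.66886676, 0.19594021]), np.float64(-0.13649135872538082), np.float64(0.9749315202122072), np.float64(0.00215159702654643))
[array([0.7203, 0.2184]), array([0.714 , 0.1601]), array([0.6159, 0.1739]), array([0.6252, 0.2314])]
tip [0.57162685 0.20433494 0.024     ]
panel [ 0.43222036 -0.14661612  0.096     ]
panel [ 0.46508627 -0.35577939  0.096     ]
panel [ 0.41706818 -0.14663175  0.096     ]
panel [ 0.4540752 -0.3555565  0.096    ]
```

```bash
cat >> h.py <<'E'
from scipy.spatial.transform import Rotation as Ro
def go(p,yaw=None,ref=None,refrot=None):
    """rows (cm, deg) from the present pose to world p with tool-x heading yaw (deg)"""
    s=observe(); R=Ro.from_rotvec(s['ee_rot']).as_matrix() 
    d=R.T@(np.array(p)-s['ee_pos'])*100
    h=np.degrees(np.arctan2(R[1,0],R[0,0])); t=0 if yaw is None else (h-yaw+180)%360-180
    print('row',d.round(2),'turn',round(t,1),'heading',round(h,1),'tilt',(R[:2,2]).round(4))
    return d,t
UC=np.array([.641,-.2155]); UA=.172
def unit(x,y,z):
    c,s=np.cos(UA),np.sin(UA); return np.array([UC[0]+c*x-s*y,UC[1]+s*x+c*y,z])
E
python3 - <<'E'
from h import *
go((.40,.15,.24),189.85); print(unit(-.125-.083-.011-.025,.07,.24)); go(unit(-.244,.07,.24),189.85)
E
```

```text
row [-34.46 -32.21   1.6 ] turn -25.5 heading 164.3 tilt [-0.0005 -0.001 ]
[ 0.38861964 -0.18829427  0.24      ]
row [-42.51 -65.09   1.63] turn -25.5 heading 164.3 tilt [-0.0005 -0.001 ]
```

```bash
python3 -m handwheel '[[[-10,-10,1.6,-9,1],[-22,-20,1.6,-18,1],[-34.5,-32,1.6,-25.5,1],[-36,-37,1.6,-25.5,1],[-38,-43,1.6,-25.5,1],[-39.5,-49,1.6,-25.5,1],[-41,-55,1.6,-25.5,1],[-42.5,-61,1.6,-25.5,1],[-42.5,-65,1.6,-25.5,1],[-42.5,-65,1.6,-25.5,1]]]'
python3 - <<'E'
from h import *
go(unit(-.244,.07,.098),189.85)
E
```

```text
clock: 1.45
ee_pos: [0.3674, -0.0271, 0.2416]
ee_rot: [-0.268, 3.129, -0.001]
wrist_force: [1.5, -0.6, -0.5]
finger_gap: 0.0001
finger_force: 0.0
row [  0.67 -16.24  14.37] turn -0.0 heading -170.2 tilt [ 0.0013 -0.0003]
```

```bash
python3 -m handwheel '[[[0.6,-5,0,0,1],[0.6,-10,0,0,1],[0.6,-16,3,0,1],[0.6,-16,8,0,1],[0.6,-16,13,0,1],[0.6,-16,14.3,0,1],[0.6,-16,14.3,0,1]]]'
python3 - <<'E'
from h import *
go(unit(-.244,.07,.098),189.85)
snap('top','t1.png');snap('scene','s1.png')
E
```

```text
clock: 2.33
ee_pos: [0.3888, -0.1835, 0.0984]
ee_rot: [0.269, -3.129, -0.001]
wrist_force: [-0.2, 0.3, 1.5]
finger_gap: -0.0001
finger_force: 0.0
row [ 0.1  -0.46  0.04] turn -0.0 heading -170.2 tilt [-0.0009  0.0008]
```

```bash
python3 -m handwheel '[[[-0.8,-0.4,0,0,1],[-1.6,-0.4,0,0,1],[-2.2,-0.4,0,0,1],[-2.8,-0.4,0,0,1],[-3.4,-0.4,0,0,1],[-4,-0.4,0,0,1],[-4.6,-0.4,0,0,1],[-5.2,-0.4,0,0,1],[-5.8,-0.4,0,0,1],[-6.4,-0.4,0,0,1]]]'
python3 -m handwheel '[[[-0.6,0,0,0,1],[-1.2,0,0,0,1],[-1.8,0,0,0,1],[-2.3,0,0,0,1],[-2.6,0,0,0,1],[-2.9,0,0,0,1]]]'
python3 - <<'E'
from h import *
go(unit(-.125-.011,.07,.098),189.85)
E
```

```text
clock: 3.68
ee_pos: [0.4529, -0.1766, 0.0982]
ee_rot: [0.269, -3.13, -0.0]
wrist_force: [-2.8, 0.8, 2.8]
finger_gap: -0.0001
finger_force: 1.6
clock: 4.42
ee_pos: [0.4813, -0.1717, 0.0983]
ee_rot: [0.269, -3.13, -0.0]
wrist_force: [-3.6, 0.9, 2.0]
finger_gap: 0.0001
finger_force: 1.6
row [-1.39 -0.05  0.03] turn -0.0 heading -170.2 tilt [-0.0002  0.0002]
```

Contact, about 3 N. Creep the rest of the way.

```bash
python3 -m handwheel '[[[-0.3,0,0,0,1],[-0.6,0,0,0,1],[-0.8,0,0,0,1],[-1.0,0,0,0,1],[-1.1,0,0,0,1]]]'
python3 -m handwheel '[[[-0.1,0,0,0,1],[-0.2,0,0,0,1]]]'
```

```text
clock: 5.05
ee_pos: [0.4921, -0.1698, 0.0983]
ee_rot: [0.269, -3.13, -0.0]
wrist_force: [-3.7, 1.1, 1.6]
finger_gap: -0.0002
finger_force: 1.5
clock: 5.3
ee_pos: [0.4939, -0.1695, 0.0983]
ee_rot: [0.269, -3.13, -0.0]
wrist_force: [-4.1, 2.3, 0.8]
finger_gap: 0.0001
finger_force: 1.5
```

```bash
python3 -m handwheel '[[[-0.1,0,0,0,1],[-0.2,0,0,0,1]]]'
```

```text
clock: 5.55
ee_pos: [0.4959, -0.1692, 0.0983]
ee_rot: [0.269, -3.13, -0.0]
wrist_force: [-3.8, 1.8, 0.7]
finger_gap: 0.0004
finger_force: 1.5
```

```bash
for i in 1 ; do python3 -m handwheel '[[[-0.1,0,0,0,1],[-0.2,0,0,0,1]]]' ; done; python3 -m handwheel '[[[-0.1,0,0,0,1],[-0.2,0,0,0,1]]]'
```

```text
clock: 5.8
ee_pos: [0.4968, -0.169, 0.0982]
ee_rot: [0.269, -3.127, -0.0]
wrist_force: [-12.3, 0.1, 6.7]
finger_gap: 0.0002
finger_force: 5.8
clock: 6.05
ee_pos: [0.497, -0.169, 0.0982]
ee_rot: [0.269, -3.123, -0.001]
wrist_force: [-21.6, -1.7, 14.9]
finger_gap: 0.0
finger_force: 10.6
```

```bash
python3 -m handwheel '[[[-0.1,0,0,0,1],[-0.2,0,0,0,1]]]'; python3 -m handwheel '[[[-0.1,0,0,0,1]]]'
```

```text
clock: 6.3
ee_pos: [0.4971, -0.1689, 0.0982]
ee_rot: [0.27, -3.118, -0.001]
wrist_force: [-30.6, -4.1, 20.4]
finger_gap: 0.0002
finger_force: 15.4
clock: 6.42
ee_pos: [0.4972, -0.1689, 0.0982]
ee_rot: [0.27, -3.116, -0.002]
wrist_force: [-34.2, -4.5, 25.1]
finger_gap: -0.0002
finger_force: 17.8
```

```bash
python3 -m handwheel '[[[0.5,0,0,0,1],[2.5,0,0,0,1],[3,0,-6,0,1],[3,4,-12,10,1],[3,10,-14,20,1],[3,16,-14,30,0],[3,22,-14,40,0],[3,28,-14,50,0],[3,34,-14,60,0],[3,34,-14,65,0]]]'
python3 - <<'E'
from h import *
t=snap('top','t2.png'); s=snap('scene','s2.png')
a=cv2.imread('pics/t2.png'); b=cv2.imread('pics/s2.png')
o=np.zeros((600,800,3),np.uint8)
o[:,:420]=cv2.resize(a[150:290,350:448],(420,600),interpolation=cv2.INTER_CUBIC)
o[:380,430:800]=cv2.resize(b[165:241,205:279],(370,380),interpolation=cv2.INTER_CUBIC)
cv2.imwrite('pics/c3.png',o)
go((.5908,.2016,.2),-7.5)
E
```

```text
clock: 7.68
ee_pos: [0.4158, 0.1641, 0.2392]
ee_rot: [1.459, 2.779, 0.004]
wrist_force: [1.1, -0.3, 0.1]
finger_gap: 0.0854
finger_force: 0.0
row [-6.97 16.49  3.95] turn 132.4 heading 124.9 tilt [0.0028 0.0013]
```

View pics/c3.png

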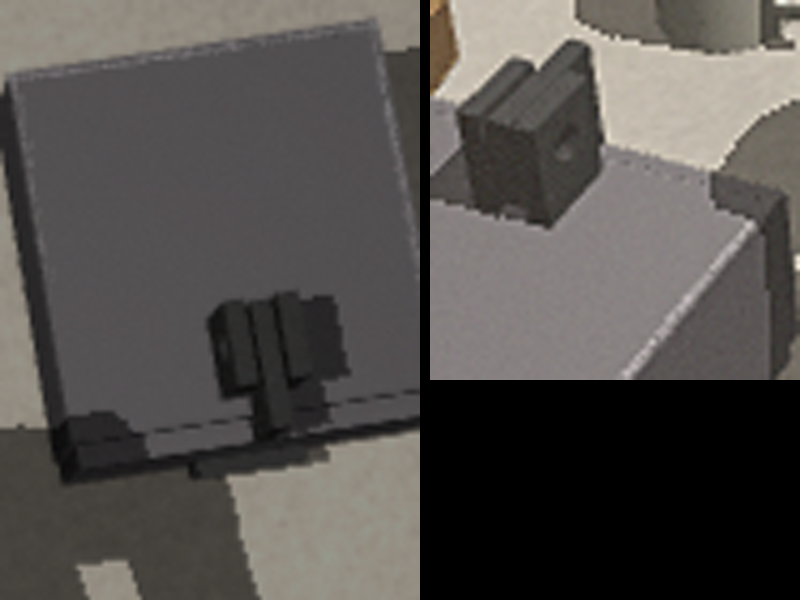

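The drawer is home: the tongue fills the slot and the panel is flush with the carcass. The left lug's hole is at scene pixel (232.4,193.6), and the tongue's top front edge is at top pixel (415,251). I'll refine the bore from these.

```bash
python3 -m handwheel '[[[-0.7,1.6,0,10,0],[-1.5,3.5,0,20,0],[-2.2,5,0,30,0],[-3,6.5,0,40,0],[-4,8,1,50,0],[-5,10,2,60,0],[-6,12,3,70,0],[-6.5,14,4,80,0],[-7,16.5,4,90,0],[-7,16.5,4,100,0]]]'
python3 - <<'E'
from h import *
t=capture('top'); s=capture('scene')
def un(p):
    d=np.array(p[:2])-UC; c,q=np.cos(UA),np.sin(UA); return (np.array([c*d[0]+q*d[1],-q*d[0]+c*d[1]])*1000).round(1)
print('hole(-75,21)',un(onz(s,232.4,193.6,.134)))
print('tongue front(-125,0)',un(onz(t,415.1,250.8,.154)))
print('lugL rear(-51,15)',un(onz(t,404.8,220.2,.156)),'lugR(-51,-15)',un(onz(t,416.7,218.6,.156)))
for n,q,w in(('roofs rl',(226,264.3),(110,110)),('rr',(141.7,238.3),(110,-110)),('fr',(196.7,186),(-110,-110)),('fl',(271.7,207.3),(-110,110))): print(n,un(onz(s,*q,.1)),w)
for q,w in(((352,168.25),(110,110)),((437.5,154.75),(110,-110)),((453,240.5),(-110,-110)),((366.75,253.75),(-110,110))): print('t',un(onz(t,*q,.1)),w)
go((.5908,.2016,.2),-7.5)
cv2.imwrite('pics/t3.png',t['img'][...,::-1]);cv2.imwrite('pics/s3.png',s['img'][...,::-1])
# rest & pin in world, checks
for q in((232.4+0,0),): pass
E
```

```text
clock: 9.02
ee_pos: [0.5932, 0.1978, 0.1983]
ee_rot: [3.069, 0.668, 0.004]
wrist_force: [-0.6, -0.4, -0.3]
finger_gap: 0.0854
finger_force: 0.0
hole(-75,21) [-73.3  18.6]
tongue front(-125,0) [-126.4    2.1]
lugL rear(-51,15) [-51.   13.5] lugR(-51,-15) [-51.6 -15.1]
roofs rl [105.3 107. ] (110, 110)
rr [ 108.9 -108.4] (110, -110)
fr [-103.6 -109.4] (-110, -110)
fl [-100.4  105. ] (-110, 110)
t [107.5 109.1] (110, 110)
t [ 109.6 -109. ] (110, -110)
t [-110.2 -106.4] (-110, -110)
t [-110.   108.8] (-110, 110)
row [ 0.06 -0.41 -0.17] turn 32.3 heading 24.8 tilt [ 0.0013 -0.0001]
```

```bash
python3 -m handwheel '[[[0,-0.4,0,10,0],[0,-0.4,0,20,0],[0,-0.4,0,30,0],[0,-0.4,3,32.3,0]]]'
python3 - <<'E'
from h import *
t=cv2.imread('pics/t0.png') if 0 else cv2.imread('pics/top0.png').astype(int)
# shank midline from brightness between shadow/table in rows 218..231
for v in range(214,236): print(v,t[v,228:248].sum(1)//3)
c=capture('top')
a=onz(c,237.6,217,.03);b=onz(c,235.4,232.6,.03); print(a,b,np.degrees(np.arctan2((a-b)[1],(a-b)[0])))
E
```

```text
clock: 9.62
ee_pos: [0.5918, 0.2018, 0.1712]
ee_rot: [-3.134, 0.201, -0.012]
wrist_force: [0.8, 0.5, 0.6]
finger_gap: 0.0852
finger_force: 0.0
214 [ 42  45  47  50  57  83  84  91 110 112 100  83  49  37  44  52  61  63
  57  18]
215 [ 80  78  79  82  80  79  79  96 112 112  99  79  50  34  36  37  37  32
  28  19]
216 [129 111 110  96  88  83  69 105 113 110  95  74  44  33  36  37  35  34
  31  26]
217 [133 133 133 135 133 129 105 101 112 109  94  68  42  40  39  40  37  35
  31  30]
218 [135 133 133 134 132 132 114 106 112 106  90  64  48  63  57  56  48  42
  41  49]
219 [133 132 134 134 135 130 102 107 112 104  87  62  60  64  65  64  63  62
  62  81]
220 [133 133 133 134 136 130  99 109 110 101  83  58  64  63  63  62  62  61
  62  80]
221 [132 134 133 133 134 129 101 112 110  97  78  59  75  62  62  63  63  63
  62  81]
222 [134 135 134 133 133 122 102 110 110  95  74  50  54  61  62  62  64  65
  63  82]
223 [135 134 133 133 127 102 101 111 108  91  70  45  56  62  63  63  65  64
  67  94]
224 [133 134 132 131 129 107 103 110 106  89  64  50  63  64  65  64  64  64
  82 134]

[... 346 characters left out ...]
]
229 [133 132 132 131 128 105 111 107  90  69  58  94  62  62  61  63  63  83
 135 137]
230 [136 136 135 134 129 104 111 106  89  63  55  64  63  61  62  63  64  83
 135 135]
231 [136 136 137 135 129 108 111 104  82  67  92  63  63  61  61  62  67  97
 136 135]
232 [135 133 136 135 129 106 110 100  78  90 129  80  66  80  62  67  95 136
 137 134]
233 [134 132 135 137 135 131 113  99  94 116 134 127  94 127  83  95 133 136
 137 134]
234 [129 129 134 136 135 133 132 133 134 134 134 133 133 133 135 136 135 134
 136 135]
235 [129 131 136 136 134 134 132 134 134 135 135 134 135 135 135 133 133 132
 134 136]
[0.61256747 0.19939434 0.03      ] [0.5716976  0.20361239 0.03      ] -5.8924588663661615
```

Run:
```python
from h import *
c=capture('top')
print(onz(c,235.9,225.5,.024),onz(c,235.3,233.4,.024), onz(c,237.0,218.5,.024))
go((.5908,.2035,.031),-7.4)
```

```text
[0.59128564 0.20374137 0.024     ] [0.57057694 0.2045553  0.024     ] [0.60973243 0.2015489  0.024     ]
row [ 0.37 -0.3  13.44] turn 0.1 heading -7.3 tilt [-0.0048 -0.0008]
```

```bash
python3 -m handwheel '[[[-0.1,-0.2,4,0,0],[-0.1,-0.2,8,0,0],[-0.1,-0.2,10,0,0],[-0.1,-0.2,11,0,0],[-0.1,-0.2,11,0,0]]]'
python3 - <<'E'
from h import *
go((.5908,.2037,.031),-7.4)
snap('scene','s4.png'); a=cv2.imread('pics/s4.png')[250:380,290:460]; cv2.imwrite('pics/c4.png',cv2.resize(a,None,fx=4,fy=4))
E
```

```text
clock: 10.35
ee_pos: [0.5888, 0.2042, 0.0588]
ee_rot: [-3.135, 0.204, -0.001]
wrist_force: [1.3, -1.2, 1.3]
finger_gap: 0.0853
finger_force: 0.0
row [0.2  0.03 2.78] turn -0.0 heading -7.4 tilt [0.0005 0.    ]
```

View pics/c4.png

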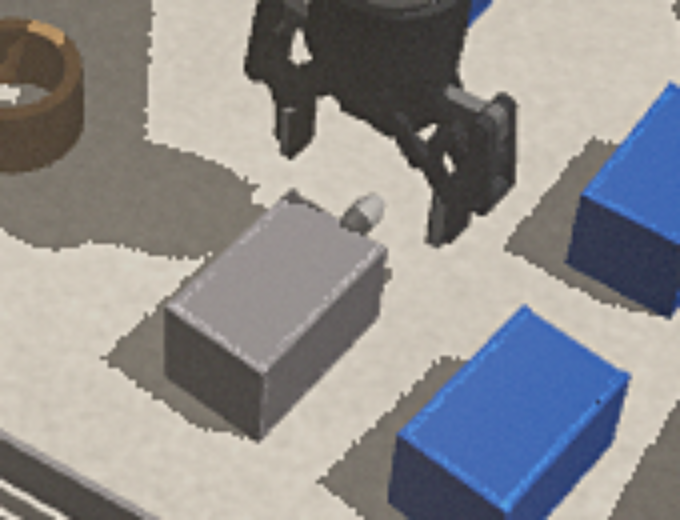

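The open fingers straddle the shank at crop (365,212), and the blue blocks are clear. I'll lower and close.

```bash
python3 -m handwheel '[[[0.1,0,1.5,0,0],[0.2,0,2.7,0,0],[0.2,0,2.7,0,0.4],[0.2,0,2.7,0,0.8],[0.2,0,2.7,0,1],[0.2,0,2.7,0,1],[0.2,0,2.7,0,1],[0.2,0,2.7,0,1],[0.2,0,2.7,0,1]]]'
```

```text
clock: 11.52
ee_pos: [0.5905, 0.204, 0.0315]
ee_rot: [-3.135, 0.205, -0.001]
wrist_force: [-0.1, -1.0, 0.5]
finger_gap: 0.0141
finger_force: 58.4
```

```bash
python3 -m handwheel '[[[-0.5,0,-0.1,0,1],[-1,0,-0.1,0,1],[-2,0,-0.1,0,1],[-3,0,-0.1,0,1]]]'
python3 -m handwheel '[[[-1.3,0,0,0,1],[-2.6,0,0,0,1],[-4,0,0,0,1],[-5.4,0,0,0,1],[-6.8,0,0,0,1],[-8,0,0,0,1],[-8.5,0,0,0,1],[-8.5,0,0,0,1]]]'
python3 - <<'E'
from h import *
snap('scene','s5.png'); a=cv2.imread('pics/s5.png')[210:360,310:480]
t=snap('top','t5.png'); b=cv2.imread('pics/t5.png')[165:335,170:330]
o=np.zeros((450,790,3),np.uint8); o[:441,:500]=cv2.resize(a,(500,441)); o[:308,500:790]=cv2.resize(b,(290,308)); cv2.imwrite('pics/c5.png',o)
E
```

```text
clock: 12.02
ee_pos: [0.5596, 0.2081, 0.0322]
ee_rot: [3.135, -0.205, -0.001]
wrist_force: [1.8, 0.3, 0.1]
finger_gap: 0.014
finger_force: 58.4
clock: 13.02
ee_pos: [0.4761, 0.2191, 0.0323]
ee_rot: [3.135, -0.205, -0.0]
wrist_force: [0.0, 0.6, -1.1]
finger_gap: 0.0141
finger_force: 58.5
```

View pics/c5.png

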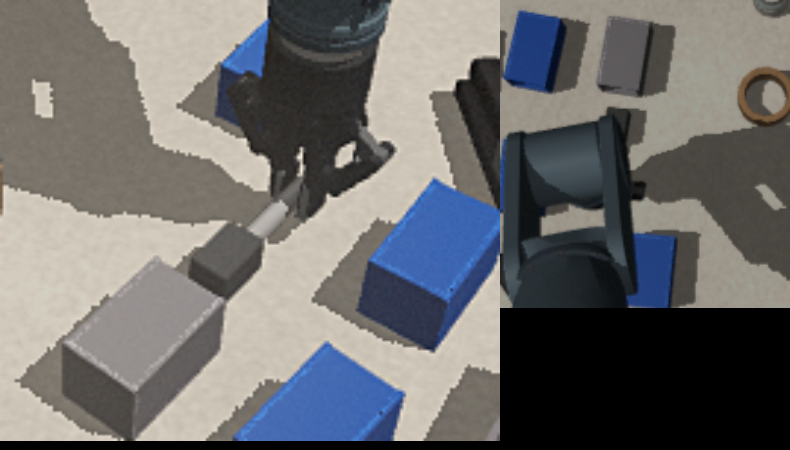

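```bash
python3 -m handwheel '[[[-0.7,0.5,-0.5,0,1],[-1.5,1,-0.5,0,1],[-1.5,1,0,0,1],[-1.5,1,0.3,0,1],[-1.5,1,0.5,0,1],[-1.5,1,0.6,0,1],[-1.5,1,0.6,0,1]]]'
```

```text
clock: 14.0
ee_pos: [0.4602, 0.2111, 0.0262]
ee_rot: [3.135, -0.205, -0.0]
wrist_force: [0.5, 0.2, -1.9]
finger_gap: 0.0137
finger_force: 58.5
```

```bash
python3 -m handwheel '[[[0,0,0,0,0.6],[0,0,0,0,0.3],[0,0,0,0,0],[0,0,0,0,0],[0,0,-4,0,0],[0,0,-10,0,0],[-3,0,-15,0,0],[-8,0,-20,0,0],[-10,0,-20,0,0]]]'
python3 - <<'E'
from h import *
snap('scene','s6.png'); a=cv2.imread('pics/s6.png')[240:340,340:440]
t=snap('top','t6.png'); b=cv2.imread('pics/t6.png')[190:290,205:270]
o=np.zeros((600,795,3),np.uint8); o[:400,:400]=cv2.resize(a,(400,400)); o[:600,405:795]=cv2.resize(b,(390,600)); cv2.imwrite('pics/c6.png',o)
E
```

```text
clock: 15.12
ee_pos: [0.3612, 0.2248, 0.2298]
ee_rot: [-3.133, 0.204, -0.009]
wrist_force: [0.2, 0.3, -0.4]
finger_gap: 0.0854
finger_force: 0.0
```

View pics/c6.png

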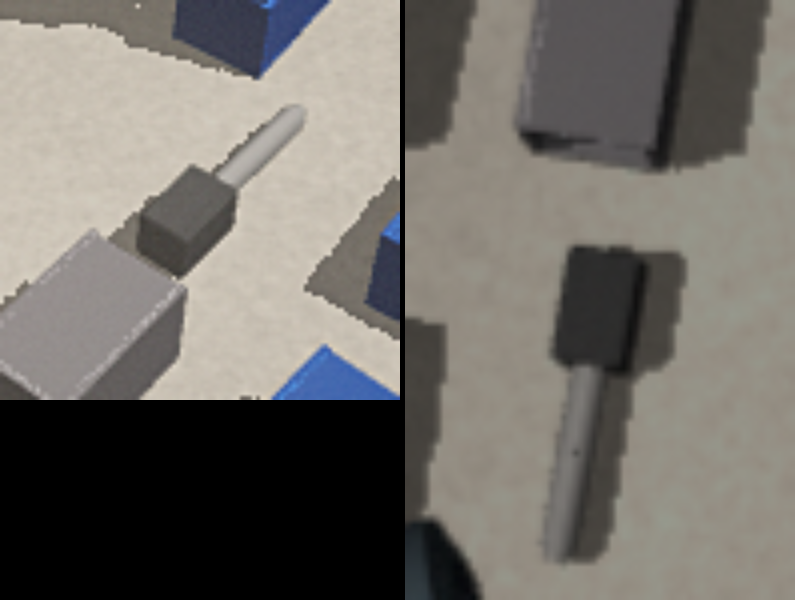

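The pin lies flat on the table, clear of everything. The handle's top corners are at about (232.8,231.2), (243.7,231.7), (241.5,251.5) and (230.2,250.3), and the tip is at (230.2,283).

Run:
```python
from h import *
c=capture('top')
P=[onz(c,*q,.032) for q in((232.8,231.2),(243.7,231.7),(241.5,251.5),(230.2,250.3))]
f=rect(P,.05,.032); print(f, np.degrees(f[1]))
a=onz(c,235.3,251.2,.02); b=onz(c,230.6,283,.018); print(a,b,np.degrees(np.arctan2((a-b)[1],(a-b)[0])))
go((f[0][0],f[0][1],.15),np.degrees(f[1]))
```

```text
(array([0.54927287, 0.19834883]), np.float64(-0.07907863087416431), np.float64(0.9771331050230355), np.float64(0.002176950419473597)) -4.530871798762543
[0.52479699 0.20341541 0.02      ] [0.44281522 0.21275485 0.018     ] -6.499172735183573
row [19.02  0.15  7.73] turn -2.9 heading -7.4 tilt [0.002  0.0005]
```

```bash
python3 -m handwheel '[[[6,0.1,0,0.5,0],[12,0.1,2,0.5,0],[18,0.1,5,0.5,0],[19,0.1,10,0.5,0],[19,0.1,15,0.5,0],[19,0.1,18,0.5,0],[19,0.1,20.0,0.5,0],[19,0.1,20.0,0.5,0]]]'
python3 - <<'E'
from h import *
go((.5495,.1995,.027),-6.9)
E
```

```text
clock: 16.27
ee_pos: [0.5484, 0.1978, 0.0243]
ee_rot: [3.133, -0.219, -0.005]
wrist_force: [0.6, 0.6, -0.1]
finger_gap: 0.0853
finger_force: 0.0
row [ 0.09 -0.18 -0.27] turn -1.1 heading -8.0 tilt [-0.0035 -0.0006]
```

```bash
python3 -m handwheel '[[[0.1,-0.15,-0.25,-1.1,0],[0.1,-0.15,-0.25,-1.1,0.4],[0.1,-0.15,-0.25,-1.1,0.7],[0.1,-0.15,-0.25,-1.1,1],[0.1,-0.15,-0.25,-1.1,1],[0.1,-0.15,-0.25,-1.1,1],[0.1,-0.15,-0.25,-1.1,1],[0.1,-0.15,-0.25,-1.1,1]]]'
python3 -m handwheel '[[[0,0,-1,0,1],[0,0,-4,0,1],[0,0,-9,0,1],[0,0,-14,0,1],[0,0,-16,0,1],[0,0,-16,0,1]]]'
python3 - <<'E'
from h import *
go(unit(-.075,.16,.19),99.85)
t=capture('top');s=capture('scene')
a=s['img'][150:300,300:460,::-1]; b=t['img'][190:310,190:290,::-1]
cv2.imwrite('pics/t7.png',t['img'][...,::-1]); cv2.imwrite('pics/s7.png',s['img'][...,::-1])
E
```

```text
clock: 17.27
ee_pos: [0.5511, 0.1998, 0.0297]
ee_rot: [-3.136, 0.189, -0.002]
wrist_force: [-0.4, -0.1, 6.2]
finger_gap: 0.0306
finger_force: 61.0
clock: 18.02
ee_pos: [0.5514, 0.1999, 0.1909]
ee_rot: [-3.135, 0.189, -0.006]
wrist_force: [0.5, -0.7, -2.3]
finger_gap: 0.0311
finger_force: 60.2
row [ 2.09 27.    0.07] turn -106.7 heading -6.9 tilt [0.0037 0.0005]
```

```bash
python3 -m handwheel '[[[0.2,2.7,0,-10,1],[0.4,5.4,0,-20,1],[0.6,8,0,-30,1],[0.8,10.7,0,-40,1],[1,13.5,0,-50,1],[1.2,16,0,-60,1],[1.5,19,0,-70,1],[1.7,22,0,-80,1],[1.9,25,0,-90,1],[2.1,27,0,-100,1]]]'
python3 - <<'E'
from h import *
go(unit(-.075,.16,.165),99.85)
E
```

```text
clock: 19.38
ee_pos: [0.5375, -0.0717, 0.1865]
ee_rot: [-2.152, -2.283, 0.003]
wrist_force: [0.8, -0.5, -1.4]
finger_gap: 0.031
finger_force: 60.1
row [0.09 0.24 2.15] turn -6.5 heading 93.4 tilt [-0.0039  0.0013]
```

```bash
python3 -m handwheel '[[[0.1,0.2,1,-6.5,1],[0.1,0.2,2.5,-6.5,1],[0.1,0.2,3.7,-6.5,1],[0.1,0.2,3.7,-6.5,1],[0.1,0.2,3.7,-6.5,1]]]'
python3 - <<'E'
from h import *
go(unit(-.075,.16,.148),99.85)
s=snap('scene','s8.png'); a=cv2.imread('pics/s8.png')[150:270,190:320]
t=snap('top','t8.png'); b=cv2.imread('pics/t8.png')[180:270,335:435]
o=np.zeros((560,800,3),np.uint8); o[:360,:390]=cv2.resize(a,(390,360),interpolation=cv2.INTER_CUBIC); o[:360,400:800]=cv2.resize(b,(400,360),interpolation=cv2.INTER_CUBIC); cv2.imwrite('pics/c8.png',o[:360])
E
```

```text
clock: 20.0
ee_pos: [0.541, -0.0696, 0.1519]
ee_rot: [2.028, 2.4, -0.0]
wrist_force: [0.1, -0.2, -2.3]
finger_gap: 0.0308
finger_force: 60.1
row [-0.09 -0.14  0.39] turn -0.3 heading 99.6 tilt [ 0. -0.]
```

View pics/c8.png

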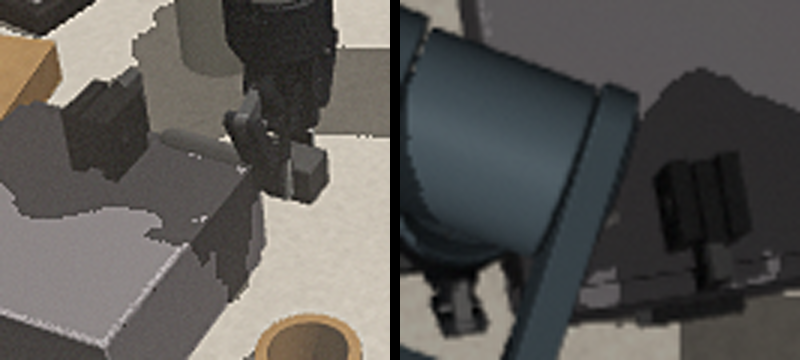

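The scene view shows the held pin level, with its shank at about scene pixels (241..270, 195..203) pointing at the left lug's hole. The arm hides it in the top view. I'll measure the shank height numerically on the plane through the TCP.

```bash
cat >> h.py <<'E'
def onx(c,u,v,x):
    "hit of pixel ray with the unit's plane x (m): returns unit y, z in mm"
    o,d=ray(c,u,v); n=np.array([np.cos(UA),np.sin(UA),0]); k=(x-n[:2]@(o[:2]-UC))/(n@d); p=o+k*d
    q=p[:2]-UC; return np.round(1000*np.array([-np.sin(UA)*q[0]+np.cos(UA)*q[1],p[2]]),1)
def toun(p):
    d=np.array(p[:2])-UC; c,q=np.cos(UA),np.sin(UA); return (np.array([c*d[0]+q*d[1],-q*d[0]+c*d[1]])*1000).round(1)
E
python3 - <<'E'
from h import *
s=capture('scene'); g=s['img'].mean(2).astype(int)
e=observe(); print('tcp unit',toun(e['ee_pos']),e['ee_pos'][2])
x=toun(e['ee_pos'])[0]/1000
print('hole on x=-75:',onx(s,232.4,193.6,-.075))
for u in (242,246,250,254,258,262): print(u,[ (v,g[v,u]) for v in range(188,212)])
print([ (u,g[196,u]) for u in range(232,250)])
for z in(.130,.134,.138):
    print(z,[tuple(np.round(pix(s,unit(x,y,z)),1)) for y in(.05,.07,.09,.1)])
E
```

```text
tcp unit [-73.3 160.6] 0.15250425787992913
hole on x=-75: [ 17.3 132.5]
242 [(188, np.int64(109)), (189, np.int64(113)), (190, np.int64(110)), (191, np.int64(112)), (192, np.int64(112)), (193, np.int64(119)), (194, np.int64(88)), (195, np.int64(77)), (196, np.int64(81)), (197, np.int64(79)), (198, np.int64(84)), (199, np.int64(83)), (200, np.int64(81)), (201, np.int64(81)), (202, np.int64(84)), (203, np.int64(79)), (204, np.int64(79)), (205, np.int64(82)), (206, np.int64(76)), (207, np.int64(83)), (208, np.int64(81)), (209, np.int64(82)), (210, np.int64(82)), (211, np.int64(80))]
246 [(188, np.int64(107)), (189, np.int64(110)), (190, np.int64(111)), (191, np.int64(109)), (192, np.int64(101)), (193, np.int64(88)), (194, np.int64(84)), (195, np.int64(81)), (196, np.int64(76)), (197, np.int64(75)), (198, np.int64(67)), (199, np.int64(82)), (200, np.int64(81)), (201, np.int64(87)), (202, np.int64(84)), (203, np.int64(81)), (204, np.int64(82)), (205, np.int64(82)), (206, np.int64(82)), (207, np.int64(77)), (208, np.int64(82)), (209, np.int64(87)), (210, np.int64(80)), (211, np.int64(83))]
[... 2245 characters left out ...]
int64(78)), (241, np.int64(83)), (242, np.int64(81)), (243, np.int64(72)), (244, np.int64(72)), (245, np.int64(71)), (246, np.int64(76)), (247, np.int64(78)), (248, np.int64(79)), (249, np.int64(77))]
0.13 [(np.float64(244.3), np.float64(198.1)), (np.float64(251.8), np.float64(200.2)), (np.float64(259.4), np.float64(202.2)), (np.float64(263.2), np.float64(203.3))]
0.134 [(np.float64(244.1), np.float64(196.7)), (np.float64(251.6), np.float64(198.8)), (np.float64(259.2), np.float64(200.8)), (np.float64(263.0), np.float64(201.9))]
0.138 [(np.float64(243.9), np.float64(195.4)), (np.float64(251.4), np.float64(197.4)), (np.float64(259.0), np.float64(199.4)), (np.float64(262.9), np.float64(200.5))]
```

```bash
python3 -m handwheel '[[[0,-0.05,0.3,-0.3,1],[0,-0.05,0.55,-0.3,1],[-1,-0.05,0.55,-0.3,1],[-2,-0.05,0.55,-0.3,1],[-2.4,-0.05,0.55,-0.3,1],[-2.8,-0.05,0.55,-0.3,1],[-3.0,-0.05,0.55,-0.3,1],[-3.0,-0.05,0.55,-0.3,1]]]'
python3 - <<'E'
from h import *
e=observe(); print('tcp unit',toun(e['ee_pos']),e['ee_pos'][2],e['torque'],e['wrist_force'])
go(unit(-.074,.046,.1468),99.85)
s=capture('scene'); g=s['img'].mean(2).astype(int); x=toun(e['ee_pos'])[0]/1000
for u in (242,246,250,254): print(u,g[188:206,u])
print([tuple(np.round(pix(s,unit(x,y,.134)),1)) for y in(.03,.04,.05,.06,.07)])
o=cv2.imread('pics/s3.png').mean(2).astype(int)
print('hole, clear picture'); print(o[184:206,222:242])
E
```

```text
clock: 21.15
ee_pos: [0.5454, -0.0995, 0.1463]
ee_rot: [-2.021, -2.405, -0.0]
wrist_force: [-0.1, 0.3, -2.0]
finger_gap: 0.0311
finger_force: 60.1
tcp unit [-74.3 130.7] 0.14630606790999826 [ 0.07422708 -0.0669144   0.02853227] [-0.1489742   0.28126134 -2.02205251]
row [-8.47  0.03 -0.05] turn 0.1 heading 99.9 tilt [-0.      0.0001]
242 [111 111 109 112 108  95  89  83  79  76  76  66  80  84  78  82  85  81]
246 [110 112 107 107 110 108  98  89  84  80  79  75  70  81  84  82  81  84]
250 [108 114 103 112 108 112 112  97  93  86  81  77  75  72  85  85  86  80]
254 [ 46  44  38  38  41  36  66 122 101  99  89  84  82  74  67  85  85  83]
[(np.float64(236.8), np.float64(194.5)), (np.float64(240.6), np.float64(195.5)), (np.float64(244.3), np.float64(196.5)), (np.float64(248.0), np.float64(197.5)), (np.float64(251.8), np.float64(198.5))]
hole, clear picture
[[ 91  92  91  93  86  91  91  91  93  95  77  65  71  65  64  59 101 206
  197 193]
 [ 91  90  89  86  89  92  89  94  93  78  64  62  66  69  63  59 104 207
  195 191]
 [ 91  88  86  92  93  93  91  94  80  61  67  70  70  67  68 
[... 938 characters left out ...]
  63 104
  144 153]
 [ 56  53  57  52  57  67  67  69  65  70  68  63  63  64  66  61  58 102
  143 140]
 [ 54  55  55  55  51  64  72  66  68  67  68  71  69  66  64  58  58 126
  144 141]
 [ 54  60  56  55  52  64  70  70  68  65  66  66  63  59  61  58 102 146
  143 138]
 [ 54  56  59  53  50  58  70  66  66  65  66  66  62  63  58 104 148 140
  139 138]
 [ 57  53  59  52  57  58  66  61  68  62  67  63  63  56 104 144 142 140
  139 140]
 [ 56  55  60  50  54  54  69  66  68  66  71  63  58  78 148 142 141 136
  138 140]
 [ 51  53  57  55  56  55  72  72  65  66  64  62  78 147 142 138 139 138
  138 139]
 [ 52  45  52  52  53  54  66  66  66  62  60  80 147 144 140 138 138 138
  138 137]]
```

```bash
python3 -m handwheel '[[[-0.3,0,-0.05,0,1],[-0.6,0,-0.05,0,1],[-0.9,0,-0.05,0,1],[-0.9,0,-0.05,0,1]]]'
python3 -m handwheel '[[[-0.3,0,0,0,1],[-0.6,0,0,0,1],[-0.6,0,0,0,1]]]'
python3 - <<'E'
from h import *
e=observe(); print('tcp unit',toun(e['ee_pos']),e['ee_pos'][2],e['torque'])
E
```

```text
clock: 21.7
ee_pos: [0.547, -0.1086, 0.1468]
ee_rot: [2.022, 2.405, -0.0]
wrist_force: [-0.1, 0.6, -1.7]
finger_gap: 0.031
finger_force: 60.1
clock: 22.08
ee_pos: [0.548, -0.1145, 0.1468]
ee_rot: [2.022, 2.405, 0.0]
wrist_force: [0.0, 0.2, -2.6]
finger_gap: 0.0306
finger_force: 60.1
tcp unit [-74.3 115.4] 0.14684967712282113 [ 0.05352242 -0.02635325 -0.03279566]
```

```bash
python3 -m handwheel '[[[-0.4,0,0,0,1],[-0.8,0,0,0,1],[-1.2,0,0,0,1],[-1.5,0,0,0,1]]]'
python3 -m handwheel '[[[-0.4,0,0,0,1],[-0.8,0,0,0,1],[-1.2,0,0,0,1],[-1.5,0,0,0,1]]]'
python3 - <<'E'
from h import *
e=observe(); print('tcp unit',toun(e['ee_pos']),e['ee_pos'][2],e['torque'])
s=capture('scene'); g=s['img'].mean(2).astype(int); x=toun(e['ee_pos'])[0]/1000
for u in (236,238,240,242,244,246): print(u,g[184:206,u])
print([tuple(np.round(pix(s,unit(x,y,.134)),1)) for y in(.021,.03,.04,.05)])
E
```

```text
clock: 22.58
ee_pos: [0.5506, -0.1293, 0.1468]
ee_rot: [-2.021, -2.405, 0.0]
wrist_force: [0.5, 0.4, -1.2]
finger_gap: 0.031
finger_force: 60.1
clock: 23.08
ee_pos: [0.5532, -0.144, 0.1468]
ee_rot: [2.021, 2.405, 0.0]
wrist_force: [0.2, 0.1, -2.0]
finger_gap: 0.0311
finger_force: 60.1
tcp unit [-74.3  85.4] 0.14684250848447844 [ 0.04377821  0.05628303 -0.01700888]
236 [ 57  47  39  39  34  43  40 109  96  91  79  76  80  79  40  48  43  41
  59  84  83  82]
238 [73 54 47 54 51 41 36 37 36 64 87 84 80 77 53 44 61 85 82 79 80 82]
240 [50 35 39 43 51 49 43 50 37 41 40 34 45 66 68 82 81 83 80 78 83 79]
242 [49 55 43 41 44 40 38 43 46 44 44 42 43 36 77 70 83 81 79 83 76 77]
244 [44 50 46 47 46 46 38 43 41 40 57 45 41 40 69 73 64 84 87 84 82 83]
246 [69 47 45 49 55 49 51 51 42 46 47 46 47 46 44 44 49 48 47 53 48 48]
[(np.float64(233.5), np.float64(193.6)), (np.float64(236.8), np.float64(194.5)), (np.float64(240.6), np.float64(195.5)), (np.float64(244.3), np.float64(196.5))]
```

```bash
python3 -m handwheel '[[[-0.5,0,0,0,1],[-1,0,0,0,1],[-1.5,0,0,0,1],[-2,0,0,0,1],[-2.5,0,0,0,1],[-2.8,0,0,0,1]]]'
python3 -m handwheel '[[[-0.2,0,0,0,1],[-0.4,0,0,0,1],[-0.5,0,0,0,1]]]'
```

```text
clock: 23.88
ee_pos: [0.558, -0.1717, 0.1468]
ee_rot: [2.021, 2.405, -0.0]
wrist_force: [0.4, -0.1, -2.0]
finger_gap: 0.0313
finger_force: 60.1
clock: 24.25
ee_pos: [0.5588, -0.1763, 0.1468]
ee_rot: [-2.021, -2.405, 0.0]
wrist_force: [0.3, 0.3, -1.7]
finger_gap: 0.0313
finger_force: 60.1
```

```bash
python3 -m handwheel '[[[-0.2,0,0,0,1],[-0.4,0,0,0,1]]]'; python3 -m handwheel '[[[-0.2,0,0,0,1]]]';python3 -m handwheel '[[[-0.2,0,0,0,1]]]'
```

```text
clock: 24.5
ee_pos: [0.5595, -0.1803, 0.1468]
ee_rot: [-2.021, -2.405, -0.0]
wrist_force: [-0.6, 0.3, -1.7]
finger_gap: 0.0311
finger_force: 60.1
clock: 24.62
ee_pos: [0.5599, -0.1823, 0.1469]
ee_rot: [2.021, 2.405, 0.0]
wrist_force: [-0.3, -0.4, -1.8]
finger_gap: 0.0305
finger_force: 60.1
clock: 24.75
ee_pos: [0.5603, -0.1843, 0.1469]
ee_rot: [2.021, 2.405, 0.0]
wrist_force: [0.1, -0.0, -1.9]
finger_gap: 0.0306
finger_force: 60.1
```

```bash
python3 -m handwheel '[[[-0.2,0,0,0,1]]]'; python3 -m handwheel '[[[-0.2,0,0,0,1]]]';python3 -m handwheel '[[[-0.15,0,0,0,1]]]'
```

```text
clock: 24.88
ee_pos: [0.5604, -0.1852, 0.1468]
ee_rot: [-2.02, -2.403, -0.002]
wrist_force: [-1.1, 9.4, 3.2]
finger_gap: 0.031
finger_force: 60.6
clock: 25.0
ee_pos: [0.5604, -0.1853, 0.1468]
ee_rot: [-2.018, -2.401, -0.005]
wrist_force: [-3.5, 16.2, 6.2]
finger_gap: 0.0311
finger_force: 61.3
clock: 25.12
ee_pos: [0.5604, -0.1854, 0.1469]
ee_rot: [-2.016, -2.4, -0.007]
wrist_force: [-4.9, 21.2, 8.5]
finger_gap: 0.0308
finger_force: 61.6
```

```bash
python3 -m handwheel '[[[-0.1,0,0,0,1]]]'; python3 -m handwheel '[[[-0.1,0,0,0,1]]]'
```

```text
clock: 25.25
ee_pos: [0.5604, -0.1854, 0.1468]
ee_rot: [-2.015, -2.4, -0.008]
wrist_force: [-5.4, 22.1, 9.4]
finger_gap: 0.0308
finger_force: 61.7
clock: 25.38
ee_pos: [0.5604, -0.1854, 0.1468]
ee_rot: [-2.013, -2.399, -0.009]
wrist_force: [-5.6, 26.6, 12.2]
finger_gap: 0.0312
finger_force: 62.0
```

```bash
python3 -m handwheel '[[[0.3,0,0,0,1],[0.55,0,0,0,1],[0.55,0,0,0,0.7],[0.55,0,0,0,0.4],[0.55,0,0,0,0],[0.55,0,0,0,0],[0.55,0,0,0,0]]]'
python3 -m handwheel '[[[0,0,-1.5,0,0],[0,0,-4,0,0],[0,0,-9,0,0],[5,-4,-12,0,0],[11,-10,-13,0,0],[17,-15,-13,0,0],[23,-15,-13,0,0],[29,-15,-13,0,0],[29,-15,-13,0,0],[29,-15,-13,0,0]]]'
python3 - <<'E'
from h import *
s=snap('scene','s9.png'); a=cv2.imread('pics/s9.png')[150:260,190:310]
t=snap('top','t9.png'); b=cv2.imread('pics/t9.png')[185:275,350:440]
o=np.zeros((396,800,3),np.uint8); o[:,:400]=cv2.resize(a,(400,396),interpolation=cv2.INTER_CUBIC); o[:,404:]=cv2.resize(b,(396,396),interpolation=cv2.INTER_CUBIC); cv2.imwrite('pics/c9.png',o)
print(observe()['wrist_force'])
E
```

```text
clock: 26.25
ee_pos: [0.5606, -0.1864, 0.1469]
ee_rot: [2.021, 2.405, -0.0]
wrist_force: [0.6, 0.2, -0.4]
finger_gap: 0.0854
finger_force: 0.0
clock: 27.5
ee_pos: [0.3624, 0.0754, 0.2781]
ee_rot: [2.015, 2.408, 0.002]
wrist_force: [-0.2, -1.0, 0.7]
finger_gap: 0.0854
finger_force: 0.0
[-0.44415805  0.44530323 -0.28320405]
```

View pics/c9.png

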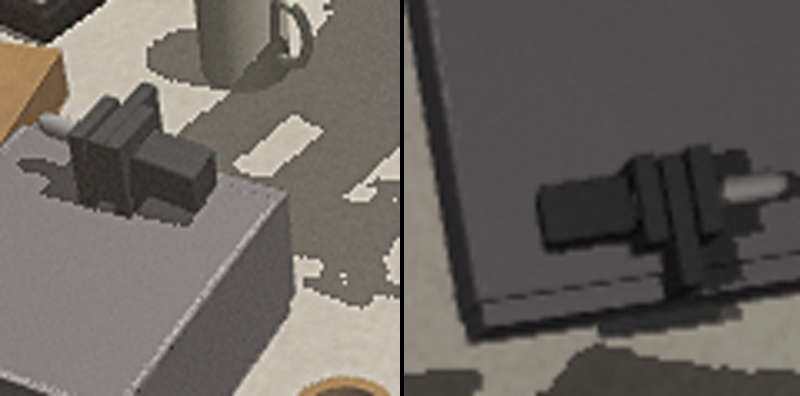

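The pin runs through both lugs and the tongue. The handle is flush against the left lug (top crop x≈635), the tip shows beyond the right lug, and the arm is clear.

```bash
python3 -c "
from bench import sign_off
print(sign_off())"
```

```text
the job is handed in; nothing more can be done
None
```

The drawer is home and the lock pin is through both lugs and the tongue, its handle shoulder against the left lug as far as the camera can resolve; I handed the job in at about 28 s of the 72 s allowed, with the arm clear and nothing else disturbed.

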